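Wedge the power module tight in the amplifier

ROBOT

A 6-joint arm with a two-finger parallel gripper is mounted at the origin on the work surface. World frame = base frame: x ahead of the robot, y to its left, z up, the work surface at z = 0. Lengths are in m, angles in degrees, forces in N, time in s.
With the tool pointing down it reaches from about 0.35 to 0.875 m from the base axis. Payload 4.2 kg.
Tool frame: the origin (TCP) lies at the very end of the fingers, on their centre line; the grasp point (between the pads) lies 19 mm behind it; z points along the fingers, x is the direction in which the jaws open and shut, and the axes are right-handed (so a half turn about z gives the same grasp; the last joint's range is limited). The gripper opens to 87 mm and grips with 3 to 60 N. Pads are 19 mm wide; open, the fingers measure 117 mm over their backs; the gripper's body (75 mm by 190 mm) begins 51 mm behind the grasp point.
Start: joints at [79.905, 22.042, 0.453, 0, -68.411, -14.817], TCP at [0.263, 0.567, 0.223] pointing down, gripper open.
Joint ranges: [-179.83, 179.83], [-69.29, 118.12], [-61.27, 80.66], [-181.25, 117.63], [-171.15, -9.14], [-177.46, 177.46]. Speed limits (degrees/s): [159.86, 159.86, 180, 180, 180, 180].

INTERFACE

Orientations are given as a 3x3 rotation matrix whose columns are the frame's x, y, z axes.
In Python, from station import r gives the robot as it stands.
- The arm moves only by the tool move_arm, never from a script. Its argument "series" is a list that holds one entry, the list of rows, each a list of 7 numbers: the shift along the tool's x, y, z in cm, then the turn, a rotation vector about the tool's x, y, z in degrees, then the opening, from -1 (shut) to 1 (fully open). In form: [[[dx, dy, dz, wx, wy, wz, fingers], ...]]. A call has 1 to 12 rows; each row shifts and turns the commanded pose from where the row before left it, along the tool's axes as they then stand; what a row does not reach is not made up. A row lasts 1/8 s, in which the tool goes at most 62.5 mm and 10.7 degrees, less where a joint would pass 70% of its speed; a pose out of reach is approached as far as the arm can. A call is refused whole if a number of a shift passes 6.25 or a number of a turn 10.7, either way. A call with a gripper value outside its range is refused whole. The fingers move at their own pace and stop on an object; the grip force is fixed at half the most. Time passes only in rows, so rows that do not move let the fingers close. It gives the time, the measured TCP pose, the force and the opening at its end, in the units of the state.
- r.sense(): the state, without advancing time (a new reading comes with each control period).
- r.capture(name): name is "side" or "top"; returns a dict with "color" (384x512x3 uint8, blue, green, red), "fx", "fy", "cx", "cy" (pixels), "rvec" (rotation vector, rad) and "tvec" (3), from world to camera coordinates, as OpenCV has them. Camera axes: x right, y down, z forward; pixel columns grow to the right and rows downward; lengths in m; the calibration is good to about 2 mm. A picture is of the moment at which its call begins. There is no depth.
- r.finish_job(): hands the job in, once; it reports no verdict.
The state is a dict: "time_s": time; "joints": joint angles; "joint_velocities": joint speeds; "effort": joint torques, N m; "tcp_pos": TCP position; "ee_rot": TCP orientation; "wrist_force": force on the tool from outside, world axes, zero at the start; "moment": the same for the moment, N m; "gripper_width": opening from 0.0 (shut) to 1.0 (fully open).
Only numpy, scipy, OpenCV 4.12 (cv2) and the standard library are available. Lean on these libraries where they do the work, as an engineer would, in place of code of your own. Each camera call takes 0.05 s, during which the arm holds its last target.

TASK

Take the steel wedge from its wooden stand and set its thin end into the gap between the amplifier's clamp bracket and the shoe of the loose power module, in the middle of the bracket, and let go so that it stands there loosely by itself. Then tap its head down, which drives the module back against its heat sink, until the wedge is tight and upright, but do not force it: a module wedged too hard cracks. Leave the things lying about alone.

Things in the scene. Friction and masses are not known exactly. Their poses are not given: they have to be found in the camera images.
- wedge_head (a point): Centre of the head of the loose steel wedge (about 150 g), which stands thin end down. The head is a plain block, 34 mm along its x, 36 mm along its y, 44 mm tall: its top is 22 mm above this point, the shank starts 22 mm below it. z up. The wedge is the same either way round. At first its head rests on the fork of the stand.
- wedge_tip (a point): Centre of the thin end of the wedge's shank, 102 mm below the head's centre, same axes. The shank is 80 mm long and 34 mm wide (x); its two broad faces (towards +y and -y) taper evenly, 1 mm of thickness per 6 mm of length, from 17.3 mm under the head to 4 mm at the tip.
- stand: Fixed wooden stand, origin at the centre of its underside on the bench. Base 90 x 90 x 12 mm; on it two posts up to 100 mm height, each 26 mm along x and 12 mm along y, with a 22 mm slot between them. The shank hangs in the slot, the head rests on the posts and is wider than they are along x. Lift it straight up.
- bracket_edge (a point): Middle of the upper inner edge of the amplifier's fixed clamp bracket, 110 mm above the bench. x runs along the gap (bracket and shoe are 56 mm long, 28 mm either side), y points across the gap from the bracket to the module's shoe, z up. The gap's mouth begins here and is at first 8 to 15 mm wide along +y; its width differs each time and is not given.
- gap_below (a point): Point 35 mm below bracket_edge, same axes: as deep as the faces of bracket and shoe go. They slope to match the wedge: the gap narrows 1 mm per 6 mm of depth, half on each side. Below is free space to the amplifier's floor, 90 mm below bracket_edge. The wedge first touches both faces with its tip 24 to 66 mm below bracket_edge.
- chassis: The opened amplifier on a turntable, fixed; it includes the bracket. Tray 300 mm (x) by 360 mm (y), floor 20 mm above the bench; origin on the bench right under bracket_edge, same axes. Side panel 105 mm high along its -y side; nothing else in it stands higher than the bracket.
- gap_floor (a point): Floor point 90 mm below bracket_edge. The clamp: the wedge first slides the loose module (drag 3 N) 0.5 to 4.5 mm back, an unknown play, until it meets the heat sink; only then the wedge gets tight (shoe springs 60 N/mm, friction about 0.3). A 15 N push clamps with about 20 N and it stays so. Tight: clamped with over 12 N. Pushes above 22 N may crack the module (45 N of clamping).
- capacitor_center (a point): Bystander: loose white capacitor, standing cylinder of 35 mm diameter and 50 mm height; its centre.
- coil_mid (a point): Bystander: loose copper ring coil, 52 mm diameter, 28 mm high; its centre.
- screwdriver_grip (a point): Bystander: loose screwdriver lying on the bench; a point in its handle.
Not all that is in view belongs to the job. There is more than one size of the part that bears wedge_head; the job needs the middle-sized.

How it is judged:
By the outcome, as a careful person would: the job done as asked, in the order asked, and still so for the second after the job is handed in, with the robot touching nothing.
It also fails if it takes over 45 s, if anything falls off the work surface, if the arm or the gripper's body presses on something with over 40 N, if the wrist force passes 120 N, or if a joint passes its speed limit or range.

## Working session

There is one attempt and no reset: what is moved stays moved. The work goes in short steps, Python scripts to look and compute and a tool call to move; the robot and the scene stay as the last step left them, time stands still between calls to the robot, and variables do not carry over. Pictures are saved under pics/ and viewed, and the job is handed in when it is done.

Besides the shell and the picture viewer there is one more tool, called after "Call:" as name(argument=value, ...), one argument or row to a line, values as JSON. move_arm: Moves the arm, as the interface text tells. Its arguments: {"type":"object","properties":{"series":{"type":"array","items":{"type":"array","items":{"type":"array","items":{"type":"number"}}}}},"required":["series"]}

```bash
mkdir -p pics; ls
python3 - <<'E'
from station import r
import cv2,numpy as np
s=r.sense();print(s)
for n in("side","top"):
    c=r.capture(n);cv2.imwrite(f"pics/{n}0.png",c["color"]);print({k:v for k,v in c.items() if k!="color"})
    R,_=cv2.Rodrigues(np.array(c["rvec"],float));print(-R.T@np.array(c["tvec"]).reshape(3),R)
E
```

```text
pics
{'time_s': 0.0, 'joints': array([ 7.99031836e+01,  2.20903746e+01,  3.79315955e-01, -2.85262930e-02,
       -6.84112076e+01, -1.48176717e+01]), 'joint_velocities': array([ 0.01877679, -0.02125194, -0.03825824, -0.01204166, -0.00041112,
        0.05676253]), 'effort': array([ 1.80422267e-04, -3.90666175e+01,  1.87409109e+01,  4.22010273e+00,
        1.10590787e-02, -1.84883106e-04]), 'tcp_pos': array([0.26301007, 0.56629723, 0.22146171]), 'ee_rot': array([[-4.21430837e-01, -9.06860166e-01, -8.29879902e-04],
       [-9.06857922e-01,  4.21431643e-01, -2.01969408e-03],
       [ 2.18131776e-03, -9.85782028e-05, -9.99997616e-01]]), 'wrist_force': array([ 0.16044529, -0.47442159, -0.27128341]), 'moment': array([-0.04044737, -0.01246861,  0.07765692]), 'gripper_width': 0.9981788356740267}
{'fx': 459.37886782841485, 'fy': 459.37886782841485, 'cx': 254.6687685342751, 'cy': 190.53382496548988, 'rvec': array([ 2.36691062, -0.4038978 ,  0.17460125]), 'tvec': array([-0.46761691,  0.30162301,  0.8884782 ])}
[ 0.30218401 -0.51434013  0.86207574] [[ 0.94179237 -0.33598636  0.01184472]
 [-0.23881159 -0.69337231 -0.67985577]
 [ 0.23663507  0.63745432 -0.73325019]]
{'fx': 475.1094631563978, 'fy': 475.1094631563978, 'cx': 254.46133677144815, 'cy': 200.31632611337875, 'rvec': array([ 2.17634246, -2.19356918,  0.05257104]), 'tvec': array([0.1556594 , 0.54410441, 1.29054971])}
[0.46655892 0.13585772 1.32274845] [[-0.0075125  -0.99989575 -0.012331  ]
 [-0.99815708  0.00824087 -0.06012095]
 [ 0.0602163   0.01185662 -0.99811493]]
```

View pics/side0.png

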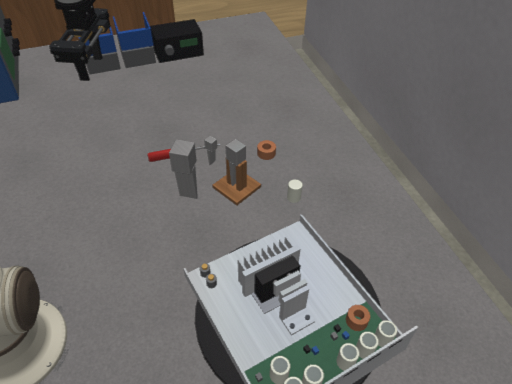

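View pics/top0.png

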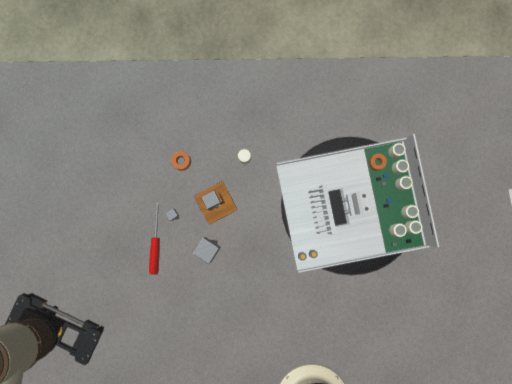

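The side view has three wedge-like parts: a large one (184,168), one on the wooden stand (236,160), and a small one (211,150). In the top view they are at (206,250), (211,200) and (172,215). By description, it is the one on the stand. I'll check this in close crops.

Run:
```python
import cv2
s=cv2.imread("pics/side0.png");t=cv2.imread("pics/top0.png")
cv2.imwrite("pics/c1.png",cv2.resize(s[120:220,140:310],None,fx=4.5,fy=4.5,interpolation=cv2.INTER_CUBIC))
cv2.imwrite("pics/c2.png",cv2.resize(s[220:345,190:340],None,fx=4.8,fy=4.8,interpolation=cv2.INTER_CUBIC))
cv2.imwrite("pics/c3.png",cv2.resize(t[170:270,150:250],None,fx=6,fy=6,interpolation=cv2.INTER_CUBIC))
cv2.imwrite("pics/c4.png",cv2.resize(t[165:255,300:400],None,fx=6,fy=6,interpolation=cv2.INTER_CUBIC))
```

```text
(no output)
```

View pics/c1.png

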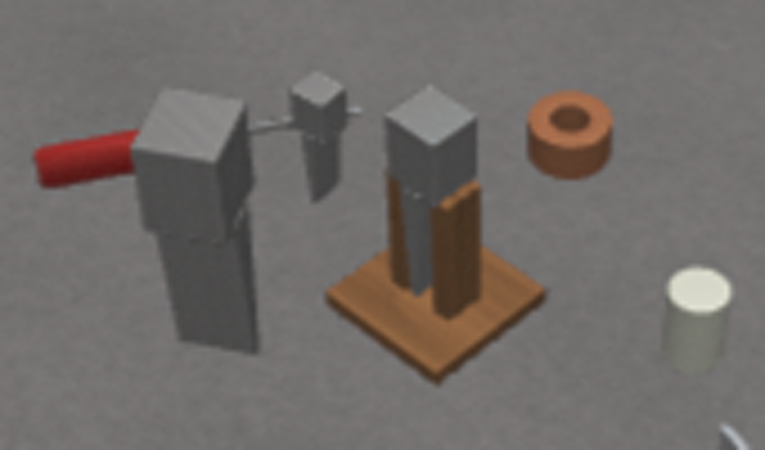

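View pics/c2.png

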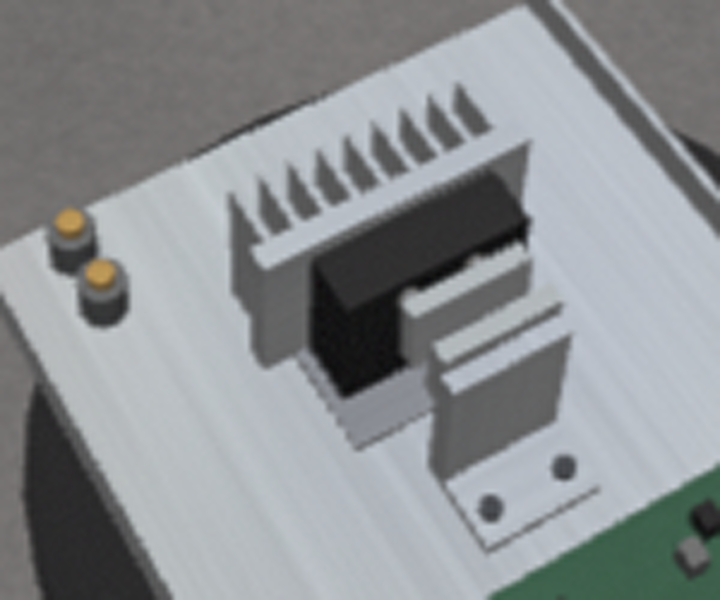

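View pics/c3.png

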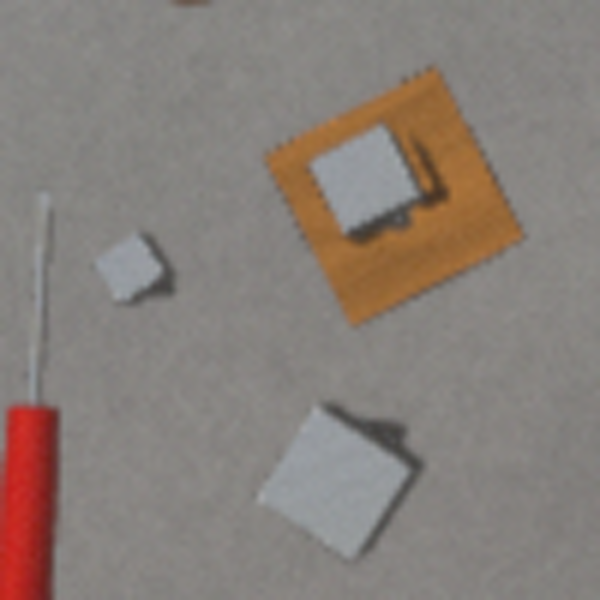

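View pics/c4.png

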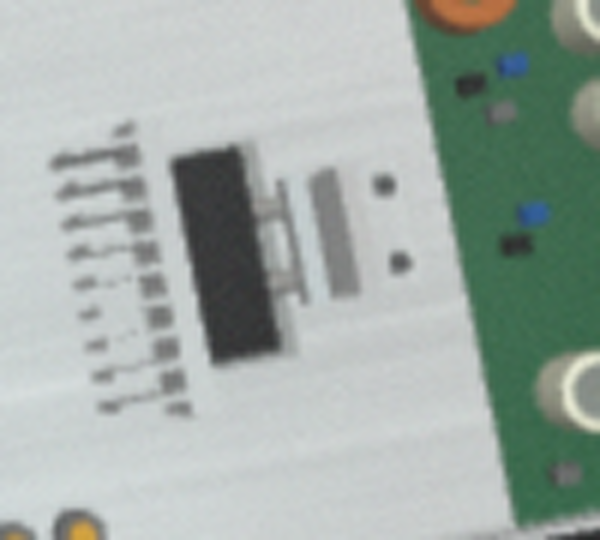

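Run:
```python
import cv2
s=cv2.imread("pics/side0.png");t=cv2.imread("pics/top0.png")
def g(im,x0,y0,x1,y1,f,n):
    o=cv2.resize(im[y0:y1,x0:x1],None,fx=f,fy=f,interpolation=cv2.INTER_LINEAR)
    for x in range((x0+4)//5*5,x1,5):
        cv2.line(o,(int((x-x0+.5)*f),0),(int((x-x0+.5)*f),6 if x%10 else 14),(0,0,255),1)
        if x%10==0: cv2.putText(o,str(x),(int((x-x0+.5)*f)-12,26),0,.4,(0,0,255),1)
    for y in range((y0+4)//5*5,y1,5):
        cv2.line(o,(0,int((y-y0+.5)*f)),(6 if y%10 else 14,int((y-y0+.5)*f)),(0,0,255),1)
        if y%10==0: cv2.putText(o,str(y),(16,int((y-y0+.5)*f)+4),0,.4,(0,0,255),1)
    cv2.imwrite(n,o)
g(s,268,265,318,310,13,"pics/d1.png")
g(t,335,185,375,220,16,"pics/d2.png")
g(t,270,125,450,285,4,"pics/d3.png")
```

```text
(no output)
```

View pics/d1.png

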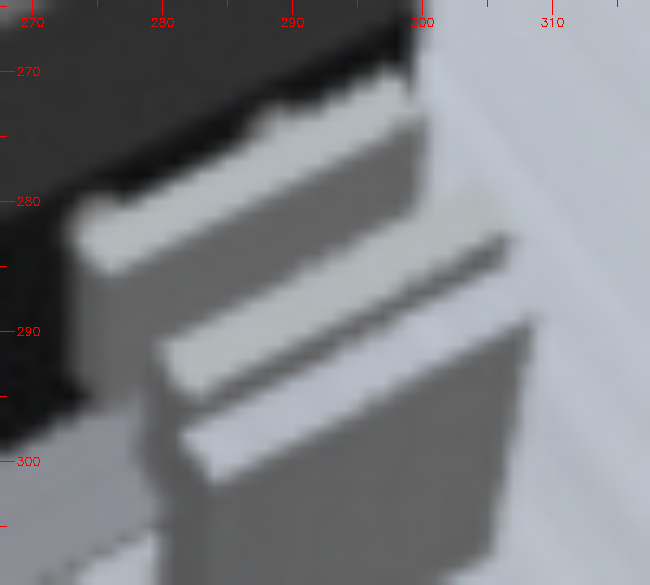

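View pics/d2.png

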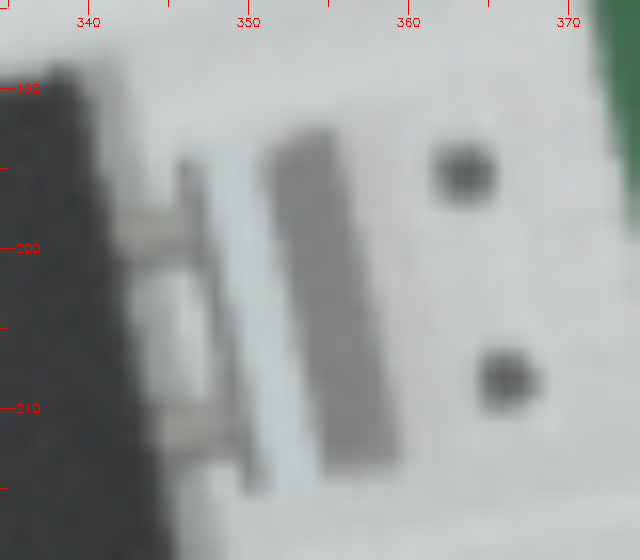

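View pics/d3.png

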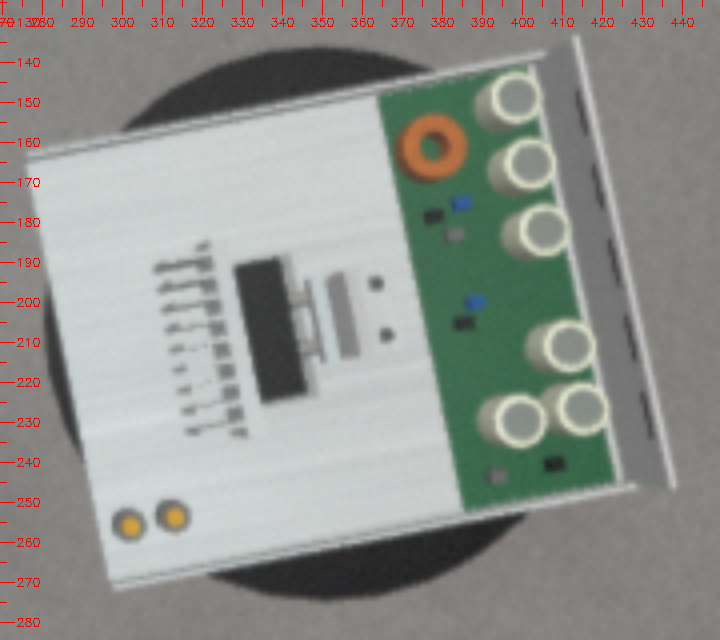

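```bash
cat > h.py <<'E'
import cv2,numpy as np
def cam(c):
    R,_=cv2.Rodrigues(np.array(c["rvec"],float));t=np.array(c["tvec"]).reshape(3);return R,t
C={"side":dict(fx=459.37886782841485,cx=254.6687685342751,cy=190.53382496548988,rvec=[2.36691062,-0.4038978,0.17460125],tvec=[-0.46761691,0.30162301,0.8884782]),
"top":dict(fx=475.1094631563978,cx=254.46133677144815,cy=200.31632611337875,rvec=[2.17634246,-2.19356918,0.05257104],tvec=[0.1556594,0.54410441,1.29054971])}
def ray(n,uv,z):
    c=C[n];R,t=cam(c);o=-R.T@t
    d=R.T@np.array([(uv[0]-c["cx"])/c["fx"],(uv[1]-c["cy"])/c["fx"],1.]);return o+d*(z-o[2])/d[2]
def proj(n,P):
    c=C[n];R,t=cam(c);p=(R@np.asarray(P,float).reshape(-1,3).T).T+t
    return np.c_[c["cx"]+c["fx"]*p[:,0]/p[:,2],c["cy"]+c["fx"]*p[:,1]/p[:,2]]
E
python3 - <<'E'
from h import *
np.set_printoptions(precision=4,suppress=True)
# tray corners
tl,bl=(277,163),(298.3,271.5)
for z in(.02,.04): 
    a=ray("top",tl,z);b=ray("top",bl,z);print(z,a,b,np.linalg.norm(a-b))
a=ray("top",(414,134),.105);b=ray("top",(438,247),.105);print("panel",a,b,np.linalg.norm(a-b))
print("sideview strips z=.11")
for nm,p,q in(("S1up",(273,281),(298,270)),("S1lo",(276,285.5),(300,274)),("S2up",(280,291),(305,279)),("S2lo",(282.5,295),(307,283)),("S3up",(281.5,298),(308,284.5)),("S3lo",(284,301.5),(309,289))):
    for z in(.11,.07): print(nm,z,ray("side",p,z)[:2],ray("side",q,z)[:2],np.linalg.norm(ray("side",p,z)-ray("side",q,z)))
print("top")
for nm,p,q in(("darkL",(346,195),(350.5,215)),("bright|gray",(351,194),(355,214)),("gray|floor",(355.5,193),(359.5,213.5))):
    for z in(.11,.07,.02): print(nm,z,ray("top",p,z)[:2],ray("top",q,z)[:2])
E
```

```text
0.02 [0.6478 0.0884 0.02  ] [0.3502 0.0336 0.02  ] 0.302534925640509
0.04 [0.645  0.0891 0.04  ] [0.352  0.0351 0.04  ] 0.29789036166006577
panel [ 0.708  -0.2624  0.105 ] [ 0.4174 -0.3151  0.105 ] 0.2953489045166432
sideview strips z=.11
S1up 0.11 [ 0.4993 -0.0913] [ 0.5537 -0.0844] 0.05479156292492143
S1up 0.07 [ 0.5098 -0.0688] [ 0.5671 -0.0615] 0.05770571424113562
S1lo 0.11 [ 0.5011 -0.1022] [ 0.5537 -0.0939] 0.05326031049702185
S1lo 0.07 [ 0.5117 -0.0803] [ 0.5671 -0.0715] 0.05609302041897712
S2up 0.11 [ 0.5039 -0.1156] [ 0.5583 -0.1072] 0.055048852861708526
S2up 0.07 [ 0.5146 -0.0944] [ 0.5719 -0.0856] 0.05797668843454733
S2lo 0.11 [ 0.5051 -0.1249] [ 0.5583 -0.1165] 0.05384091965514794
S2lo 0.07 [ 0.5159 -0.1041] [ 0.5719 -0.0953] 0.05670450993261856
S3up 0.11 [ 0.5011 -0.13  ] [ 0.5588 -0.12  ] 0.05854893534713516
S3up 0.07 [ 0.5116 -0.1096] [ 0.5724 -0.0991] 0.06166292677020482
S3lo 0.11 [ 0.5027 -0.1382] [ 0.5566 -0.1295] 0.054565990888672075
S3lo 0.07 [ 0.5134 -0.1182] [ 0.5701 -0.109 ] 0.05746814490071655
top
darkL 0.11 [ 0.5514 -0.0835] [ 0.5002 -0.094 ]
darkL 0.07 [ 0.5542 -0.0908] [ 0.5014 -0.1016]
darkL 0.02 [ 0.5577 -0.0998] [ 0.5027 -0.1111]
bright|gray 0.11 [ 0.5538 -0.0963] [ 0.5027 -0.1055]
bright|gray 0.07 [ 0.5567 -0.104 ] [ 0.5039 -0.1134]
bright|gray 0.02 [ 0.5603 -0.1136] [ 0.5054 -0.1234]
gray|floor 0.11 [ 0.5563 -0.1078] [ 0.5039 -0.1169]
gray|floor 0.07 [ 0.5593 -0.1159] [ 0.5051 -0.1253]
gray|floor 0.02 [ 0.563  -0.1259] [ 0.5067 -0.1357]
```

Run:
```python
from h import *
np.set_printoptions(precision=4,suppress=True)
t=cv2.imread("pics/top0.png");s=cv2.imread("pics/side0.png")
# stand base: orange mask in top
hsv=cv2.cvtColor(t,cv2.COLOR_BGR2HSV)
m=((hsv[...,0]<22)&(hsv[...,1]>110)).astype(np.uint8);m[:, :190]=0;m[:,245:]=0;m[:175]=0;m[230:]=0
cn=max(cv2.findContours(m,cv2.RETR_EXTERNAL,cv2.CHAIN_APPROX_NONE)[0],key=cv2.contourArea)
r=cv2.minAreaRect(cn);print("base",r);P=np.array([ray("top",p,.012) for p in cv2.boxPoints(r)]);print(P[:,:2],P.mean(0),[np.degrees(np.arctan2(*(P[(i+1)%4]-P[i])[1::-1])) for i in range(4)],[np.linalg.norm(P[(i+1)%4]-P[i]) for i in range(4)])
v=hsv[...,2].astype(int);print(v[180:240,195:225][::1][:, ::2][10:35])
for nm,x0,y0,x1,y1,zs in(("mid",198,186,226,212,(.144,)),("big",190,232,222,268,(.14,.17,.2)),("small",163,205,182,224,(.06,.1))):
    sub=t[y0:y1,x0:x1]
    hs=hsv[y0:y1,x0:x1]
    mm=((hs[...,2]>143)&(hs[...,1]<40)).astype(np.uint8)
    cn=max(cv2.findContours(mm,cv2.RETR_EXTERNAL,cv2.CHAIN_APPROX_NONE)[0],key=cv2.contourArea)
    r=cv2.minAreaRect(cn);b=cv2.boxPoints(r)+[x0,y0]
    print(nm,r,b.mean(0))
    for z in zs:
        P=np.array([ray("top",p,z) for p in b]);print(z,P[:,:2],P.mean(0),[np.degrees(np.arctan2(*(P[(i+1)%4]-P[i])[1::-1])) for i in range(2)],[np.linalg.norm(P[(i+1)%4]-P[i]) for i in range(2)])
```

```text
base ((215.2000274658203, 202.4000244140625), (31.304948806762695, 32.19937515258789), 63.43495178222656)
[[0.5601 0.3194]
 [0.5995 0.2394]
 [0.5215 0.201 ]
 [0.4823 0.2807]] [0.5408 0.2601 0.012 ] [np.float64(-63.79927702871324), np.float64(-153.77107264924894), np.float64(116.14040599681866), np.float64(26.458647557958464)] [np.float64(0.08914621195015113), np.float64(0.08696414851701798), np.float64(0.0887980075792531), np.float64(0.0868715379004725)]
[[135 135 137 132 144 174 163 162 151 132 141 148 152 150 148]
 [134 133 132 145 169 162 161 153 144 149 137 155 149 149 152]
 [135 136 144 163 162 160 154 149 152 159 112 153 142 149 154]
 [132 140 163 161 163 158 151 153 161 159 114 155 122 155 159]
 [136 153 161 163 158 144 152 162 158 162 150 143 103 145 156]
 [147 159 164 158 148 149 157 158 160 158 159 114 123 119 151]
 [155 161 157 148 151 159 157 156 158 164 157 102 149 107 153]
 [160 160 152 140 161 160 159 158 158 158 158 115 143  87 157]
 [151 155 149 124 160 157 160 157 159 163 158 153 132  97 154]
 [125 147 150 146 155 160 158 159 159 156 158 154 112 125 126]
 [131 149 1
[... 1983 characters left out ...]
373132862742), np.float64(-122.67141901379708)] [np.float64(0.042088064921436553), np.float64(0.04458628928502045)]
small ((7.884614944458008, 9.076923370361328), (8.320503234863281, 8.59785270690918), 56.3099365234375) [170.8846 214.0769]
0.06 [[0.5108 0.3895]
 [0.5234 0.3704]
 [0.5049 0.3581]
 [0.4923 0.3771]] [0.5079 0.3738 0.06  ] [np.float64(-56.614307713724), np.float64(-146.30110734417156)] [np.float64(0.022835855369124525), np.float64(0.022299746290648157)]
0.1 [[0.5094 0.3815]
 [0.5216 0.363 ]
 [0.5036 0.351 ]
 [0.4915 0.3695]] [0.5066 0.3663 0.1   ] [np.float64(-56.614307713724045), np.float64(-146.30110734417158)] [np.float64(0.022112485471589477), np.float64(0.02159335868534153)]
```

```bash
cat >> h.py <<'E'
def yawR(a):
    a=np.radians(a);c,s=np.cos(a),np.sin(a);return np.array([[c,s,0],[s,-c,0],[0,0,-1.]])
def plan(p0,a0,p1,a1,n,f,dec=2):
    """rows for straight move, tool down, a = yaw of tool x"""
    p=np.array(p0,float);a=a0;rows=[]
    for i in range(1,n+1):
        q=np.array(p0)+(np.array(p1)-p0)*i/n
        d=np.round(yawR(a).T@(q-p)*100,dec);w=round(-(a0+(a1-a0)*i/n-a),1)
        rows.append([*map(float,d),0,0,w,f]);p=p+yawR(a)@d/100;a-=w
    print(rows,"\n->",p.round(4),round(a,2));return rows
E
python3 - <<'E'
from h import *
np.set_printoptions(precision=1,suppress=True)
c=np.array([.541,.2602,0]);a=np.radians(26.2);X=np.array([np.cos(a),np.sin(a),0]);Y=np.array([-X[1],X[0],0])
for nm,y0,y1 in(("-Y post",-23,-11),("+Y post",11,23)):
  print(nm,*[proj("side",c+X*x/1e3+Y*y/1e3+[0,0,.1])[0] for x in(-13,13) for y in(y0,y1)], "crop",(proj("side",c-X*.013+Y*y0/1e3+[0,0,.1])[0]-[140,120])*4.5)
plan([.263,.567,.223],245.2,[.541,.2602,.24],206.2,8,1)
E
```

```text
-Y post [239.1 166.4] [235.6 163.9] [246.9 161.1] [243.3 158.7] crop [446.1 208.9]
+Y post [229.3 159.5] [225.8 157.1] [237.  154.3] [233.5 151.9] crop [401.6 177.6]
[[2.02, -4.76, -0.21, 0, 0, 4.9, 1], [1.61, -4.92, -0.22, 0, 0, 4.8, 1], [1.2, -5.04, -0.21, 0, 0, 4.9, 1], [0.75, -5.12, -0.21, 0, 0, 4.9, 1], [0.32, -5.16, -0.21, 0, 0, 4.9, 1], [-0.12, -5.18, -0.22, 0, 0, 4.8, 1], [-0.56, -5.14, -0.21, 0, 0, 4.9, 1], [-1.0, -5.08, -0.21, 0, 0, 4.9, 1]] 
-> [0.5 0.3 0.2] 206.2
```

The crops show that the wedge on the stand is the middle-sized one: its head is about 34 mm, against about 45 mm and 22 mm for the others. The predicted post corners match the picture, so the wedge's y axis lies at -63.8° and its x axis at 26.2°. The gap lies between side-view strips S1 (the shoe) and S2 (the bracket). Both views put bracket_edge near (0.5305, -0.112).

Call:
move_arm(
  series=[
    [[2.0,-4.8,-0.8,0,0,4.9,1],[1.6,-4.9,-0.8,0,0,4.8,1],[1.2,-5.0,-0.2,0,0,4.9,1],[0.75,-5.1,0,0,0,4.9,1],[0.3,-5.2,0,0,0,4.9,1],[-0.1,-5.2,0,0,0,4.8,1],[-0.55,-5.1,0,0,0,4.9,1],[-1.0,-5.1,0,0,0,4.9,1],[0,0,0,0,0,0,1],[0,0,0,0,0,0,1]],
  ],
)

```text
time_s: 1.35
tcp_pos: [0.5405, 0.2595, 0.24]
ee_rot: [[-0.898, -0.439, -0.001], [-0.439, 0.898, -0.0], [0.001, 0.0, -1.0]]
wrist_force: [-1.1, -0.3, -0.1]
gripper_width: 0.996
```

```bash
cat > look.py <<'E'
import sys,cv2,numpy as np
from station import r
from h import *
np.set_printoptions(precision=4,suppress=True)
def st():
    s=r.sense();R=s["ee_rot"];print("t",round(s["time_s"],2),"p",s["tcp_pos"],"yaw",np.degrees(np.arctan2(R[1,0],R[0,0])).round(2)%360,"z",R[:,2],"F",s["wrist_force"].round(2),"g",round(s["gripper_width"],3),"j6",s["joints"][5].round(1));return s
def shot(n,tag,x0,y0,x1,y1,f):
    im=r.capture(n)["color"];cv2.imwrite(f"pics/{tag}_raw.png",im)
    cv2.imwrite(f"pics/{tag}.png",cv2.resize(im[y0:y1,x0:x1],None,fx=f,fy=f,interpolation=cv2.INTER_CUBIC))
E
python3 -c "
from look import *
st();shot('side','e1',170,40,320,200,3.7)"
```

```text
t 1.35 p [0.5405 0.2595 0.24  ] yaw 206.07 z [-0.001  -0.0004 -1.    ] F [-1.06 -0.32 -0.08] g 0.996 j6 -15.0
```

View pics/e1.png

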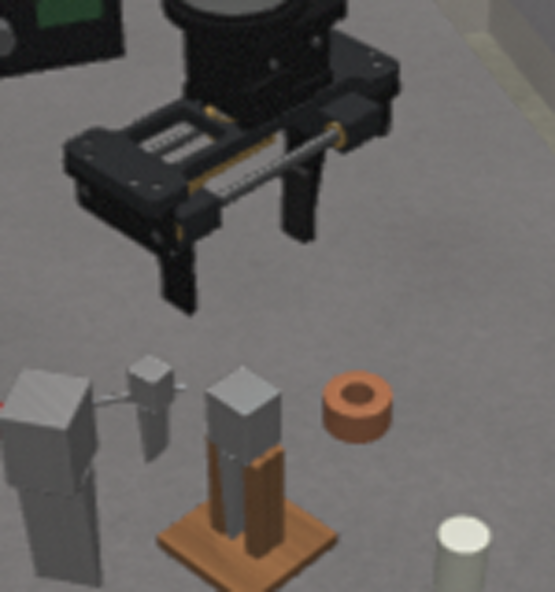

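The open jaws straddle the head along the wedge's x axis. Next I descend and close.

Call:
move_arm(
  series=[
    [[0,0,3.5,0,0,0,1],[0,0,3.5,0,0,0,1],[0,0,3.5,0,0,0,1],[0,0,2.0,0,0,0,1],[0,0,0.9,0,0,0,1],[0,0,0,0,0,0,1],[0,0,0,0,0,0,-1],[0,0,0,0,0,0,-1],[0,0,0,0,0,0,-1],[0,0,0,0,0,0,-1],[0,0,0,0,0,0,-1],[0,0,0,0,0,0,-1]],
  ],
)

```text
time_s: 2.9
tcp_pos: [0.5407, 0.2597, 0.1065]
ee_rot: [[-0.898, -0.44, -0.0], [-0.44, 0.898, -0.0], [0.0, -0.0, -1.0]]
wrist_force: [-0.2, 0.3, -0.3]
gripper_width: 0.402
```

```bash
python3 -c "
from look import *
st();shot('side','e2',170,40,320,200,3.7)"
```

```text
t 2.9 p [0.5407 0.2597 0.1065] yaw 206.09 z [-0.     -0.0001 -1.    ] F [-0.22  0.25 -0.29] g 0.402 j6 -15.0
```

View pics/e2.png

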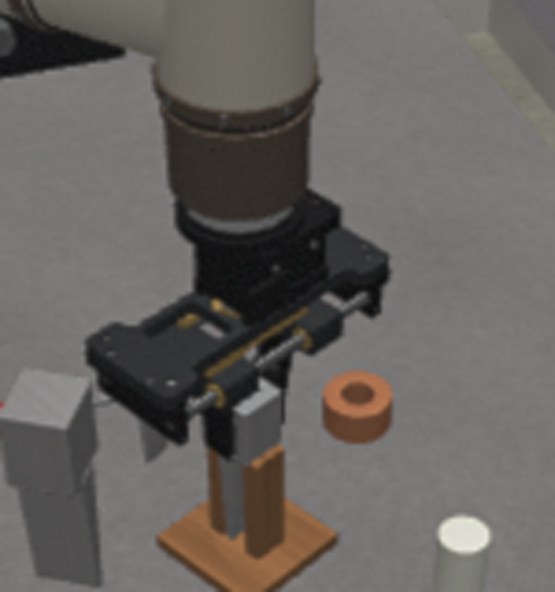

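Call:
move_arm(
  series=[
    [[0,0,0,0,0,0,-1],[0,0,0,0,0,0,-1],[0,0,-0.5,0,0,0,-1],[0,0,-2.0,0,0,0,-1],[0,0,-3.0,0,0,0,-1],[0,0,-3.0,0,0,0,-1],[0,0,-3.0,0,0,0,-1],[0,0,-3.0,0,0,0,-1],[0,0,-1.0,0,0,0,-1],[0,0,0,0,0,0,-1],[0,0,0,0,0,0,-1]],
  ],
)

```text
time_s: 4.32
tcp_pos: [0.54, 0.2594, 0.2598]
ee_rot: [[-0.898, -0.44, -0.003], [-0.44, 0.898, -0.002], [0.003, -0.0, -1.0]]
wrist_force: [0.1, 0.3, -1.7]
gripper_width: 0.389
```

```bash
python3 -c "
from look import *
s=st()
b=np.array([.5305,-.112]);yv=np.array([-np.sin(np.radians(10.3)),np.cos(np.radians(10.3))])
q=b+yv*.006;print(q)
plan(s['tcp_pos'],206.1,[*q,.262],190.3,9,-1)
shot('side','e3',170,0,320,200,3)"
```

```text
t 4.33 p [0.54   0.2594 0.2598] yaw 206.08 z [-0.0028 -0.0015 -1.    ] F [ 0.06  0.28 -1.65] g 0.389 j6 -15.0
[ 0.5294 -0.1061]
[[1.89, -3.6, -0.02, 0, 0, 1.8, -1], [1.78, -3.65, -0.03, 0, 0, 1.7, -1], [1.67, -3.7, -0.02, 0, 0, 1.8, -1], [1.55, -3.76, -0.03, 0, 0, 1.7, -1], [1.44, -3.8, -0.02, 0, 0, 1.8, -1], [1.32, -3.84, -0.03, 0, 0, 1.7, -1], [1.2, -3.88, -0.02, 0, 0, 1.8, -1], [1.09, -3.92, -0.03, 0, 0, 1.7, -1], [0.96, -3.94, -0.02, 0, 0, 1.8, -1]] 
-> [ 0.5294 -0.1061  0.262 ] 190.3
```

View pics/e3.png

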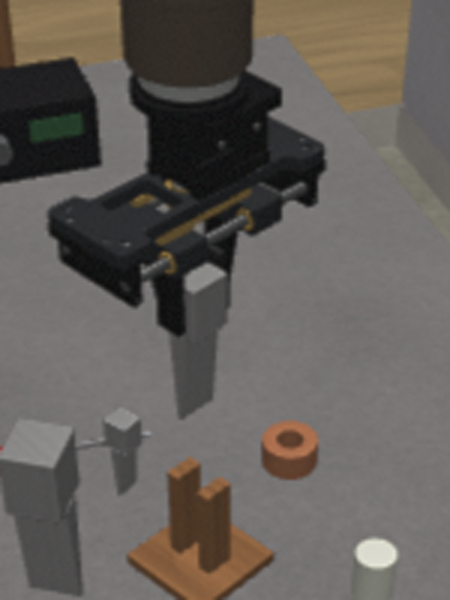

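The wedge is lifted and hangs upright. The 33.9 mm opening matches the head, and the stand is empty. Next I go above the gap.

Call:
move_arm(
  series=[
    [[1.9,-3.6,0,0,0,1.8,-1],[1.8,-3.65,0,0,0,1.7,-1],[1.65,-3.7,0,0,0,1.8,-1],[1.55,-3.75,0,0,0,1.7,-1],[1.45,-3.8,0,0,0,1.8,-1],[1.3,-3.85,0,0,0,1.7,-1],[1.2,-3.9,0,0,0,1.8,-1],[1.1,-3.9,0,0,0,1.7,-1],[0.95,-3.95,0,0,0,1.8,-1],[0,0,2,0,0,0,-1],[0,0,2,0,0,0,-1],[0,0,0,0,0,0,-1]],
  ],
)

```text
time_s: 5.88
tcp_pos: [0.5285, -0.106, 0.2191]
ee_rot: [[-0.984, -0.178, -0.006], [-0.178, 0.984, -0.0], [0.006, 0.001, -1.0]]
wrist_force: [-0.8, 0.2, -1.1]
gripper_width: 0.39
```

```bash
python3 -c "
from look import *
s=st()
shot('side','e4',215,190,365,330,5);shot('top','e5',310,160,400,250,6)"
```

```text
t 5.88 p [ 0.5285 -0.106   0.2191] yaw 190.25 z [-0.0059 -0.0001 -1.    ] F [-0.77  0.23 -1.06] g 0.39 j6 4.4
```

View pics/e4.png

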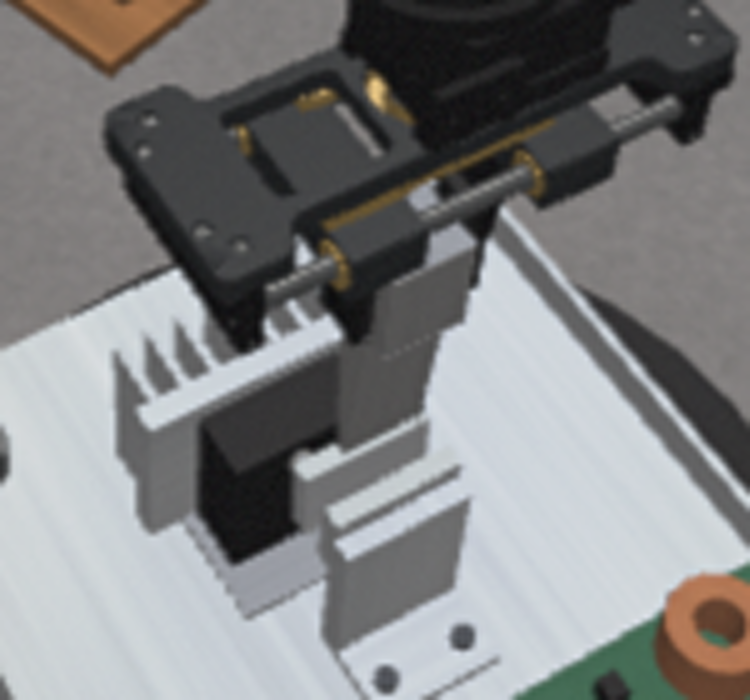

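View pics/e5.png

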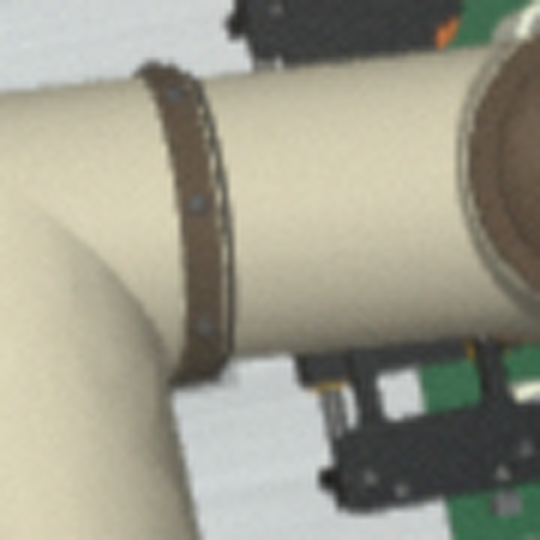

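```bash
cat > tipchk.py <<'E'
from look import *
import sys
def tip(p,yaw,dz,z=None):
    X=np.array([np.cos(np.radians(yaw)),np.sin(np.radians(yaw)),0]);Y=np.array([-X[1],X[0],0])
    for nm,y in(("near",-.002),("far",.002)):
        print(nm,[proj("side",np.array(p)+[0,0,dz]+Y*y+X*x)[0].round(2) for x in(-.017,0,.017)])
E
python3 - <<'E'
from tipchk import *
tip([.5285,-.106,.2191],10.25,-.0865)
im=cv2.imread("pics/e4_raw.png");
for u in (285,289,293,297): print(u,cv2.cvtColor(im,cv2.COLOR_BGR2GRAY)[266:300,u])
im=cv2.resize(im[255:305,270:318],None,fx=12,fy=12,interpolation=cv2.INTER_LINEAR);cv2.imwrite("pics/e6.png",im)
E
```

```text
near [array([283.9 , 281.21]), array([291.69, 277.27]), array([299.37, 273.4 ])]
far [array([282.74, 279.56]), array([290.51, 275.65]), array([298.17, 271.8 ])]
285 [ 78  78  78  79  79  77  81  80  82  81  82  81  78 100 187 167 118 110
 110 111 112 110 122 190 203 203 203 198 129 108 151 202 207 208]
289 [ 81  81  83  81  81  82  82  82  82  81  79 101 188 169 116 111 109 110
 111 109 123 190 202 201 204 197 128 107 152 203 205 206 205 168]
293 [ 81  82  80  82  82  83  81  80  78 102 188 170 117 109 110 110 111 113
 148 192 203 201 203 197 128 110 152 204 207 205 204 169 115 107]
297 [ 81  81  81  82  81  80  84 134 188 169 117 109 109 110 110 113 154 200
 204 203 204 197 128 111 159 204 208 210 207 162 114 108 109 109]
```

View pics/e6.png

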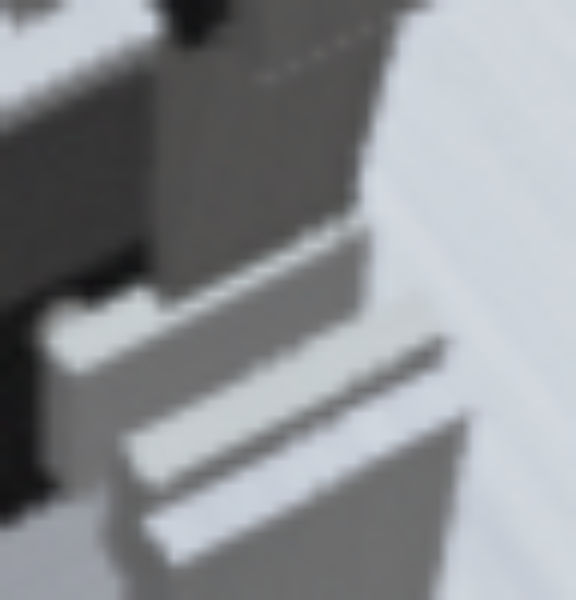

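The tip sits about (-0.9, -1.3) px from its prediction in the side view, the same camera bias the stand showed. After correcting for it, the gap centre is at y ≈ -0.107 in both views, so I shift 1 mm and start in.

Call:
move_arm(
  series=[
    [[0,-0.1,0.6,0,0,0,-1],[0,0,0.6,0,0,0,-1],[0,0,0.6,0,0,0,-1],[0,0,0.6,0,0,0,-1],[0,0,0.4,0,0,0,-1],[0,0,0,0,0,0,-1]],
  ],
)

```text
time_s: 6.72
tcp_pos: [0.5301, -0.1068, 0.1931]
ee_rot: [[-0.984, -0.179, -0.001], [-0.179, 0.984, -0.0], [0.001, 0.0, -1.0]]
wrist_force: [1.1, 0.0, -0.7]
gripper_width: 0.388
```

```bash
python3 -c "
from look import *
s=st()
shot('side','e7',265,235,320,305,9)"
```

```text
t 6.72 p [ 0.5301 -0.1068  0.1931] yaw 190.29 z [-0.0009 -0.0001 -1.    ] F [ 1.11  0.02 -0.71] g 0.388 j6 4.5
```

View pics/e7.png

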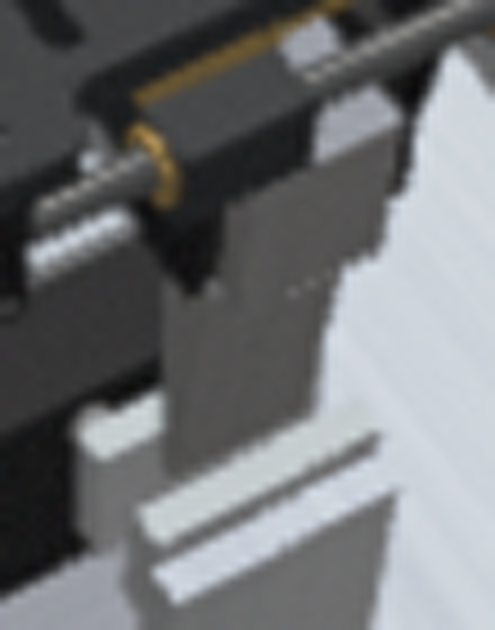

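The tip is in the gap's mouth, centred along x to about 1 mm. I continue down while watching the force.

Call:
move_arm(
  series=[
    [[0,0,0.5,0,0,0,-1],[0,0,0.5,0,0,0,-1],[0,0,0.5,0,0,0,-1],[0,0,0.5,0,0,0,-1],[0,0,0,0,0,0,-1]],
  ],
)

```text
time_s: 7.4
tcp_pos: [0.53, -0.1068, 0.1729]
ee_rot: [[-0.984, -0.179, -0.001], [-0.179, 0.984, -0.0], [0.001, 0.0, -1.0]]
wrist_force: [-0.1, -0.6, -1.4]
gripper_width: 0.385
```

```bash
python3 -c "
from look import *
s=st()
shot('side','e8',265,235,320,305,9)"
```

```text
t 7.4 p [ 0.53   -0.1068  0.1729] yaw 190.29 z [-0.0013 -0.0001 -1.    ] F [-0.11 -0.64 -1.42] g 0.385 j6 4.5
```

View pics/e8.png

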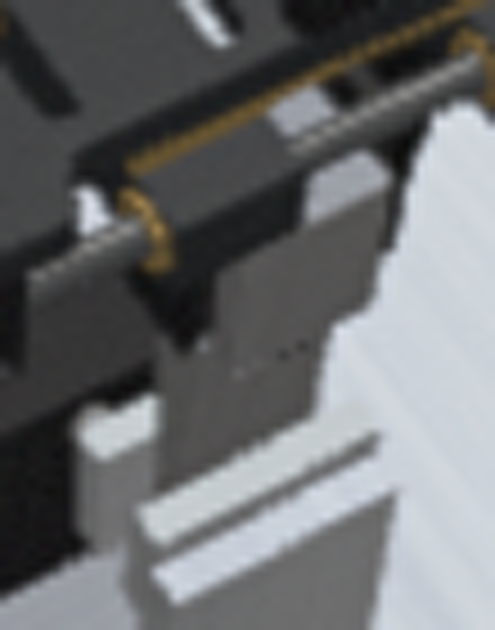

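Call:
move_arm(
  series=[
    [[0,0,0.4,0,0,0,-1],[0,0,0.4,0,0,0,-1],[0,0,0.4,0,0,0,-1],[0,0,0,0,0,0,-1]],
  ],
)

```text
time_s: 7.95
tcp_pos: [0.53, -0.1068, 0.1611]
ee_rot: [[-0.984, -0.179, -0.001], [-0.179, 0.984, -0.0], [0.001, 0.0, -1.0]]
wrist_force: [0.5, 0.5, -0.2]
gripper_width: 0.387
```

Call:
move_arm(
  series=[
    [[0,0,0.3,0,0,0,-1],[0,0,0,0,0,0,-1]],
  ],
)

```text
time_s: 8.2
tcp_pos: [0.5302, -0.1068, 0.1583]
ee_rot: [[-0.984, -0.179, -0.0], [-0.179, 0.984, 0.0], [0.0, 0.0, -1.0]]
wrist_force: [-0.6, -0.1, -1.6]
gripper_width: 0.388
```

Call:
move_arm(
  series=[
    [[0,0,0.2,0,0,0,-1],[0,0,0,0,0,0,-1]],
  ],
)

```text
time_s: 8.45
tcp_pos: [0.5302, -0.1068, 0.1564]
ee_rot: [[-0.984, -0.179, -0.0], [-0.179, 0.984, 0.0], [0.0, 0.0, -1.0]]
wrist_force: [0.3, -0.1, -1.2]
gripper_width: 0.388
```

Call:
move_arm(
  series=[
    [[0,0,0.2,0,0,0,-1],[0,0,0,0,0,0,-1]],
  ],
)

```text
time_s: 8.7
tcp_pos: [0.5302, -0.1068, 0.1543]
ee_rot: [[-0.984, -0.179, -0.0], [-0.179, 0.984, 0.0], [0.0, 0.0, -1.0]]
wrist_force: [-0.6, 0.1, -1.5]
gripper_width: 0.391
```

Call:
move_arm(
  series=[
    [[0,0,0.2,0,0,0,-1],[0,0,0,0,0,0,-1]],
  ],
)

```text
time_s: 8.95
tcp_pos: [0.5302, -0.1068, 0.1524]
ee_rot: [[-0.984, -0.179, -0.0], [-0.179, 0.984, 0.0], [0.0, 0.0, -1.0]]
wrist_force: [0.1, -0.0, -0.9]
gripper_width: 0.389
```

```bash
python3 -c "
from look import *
s=st()
shot('side','e9',265,235,320,305,9)"
```

```text
t 8.95 p [ 0.5302 -0.1068  0.1524] yaw 190.28 z [-0.0004  0.     -1.    ] F [ 0.12 -0.02 -0.9 ] g 0.389 j6 4.5
```

View pics/e9.png

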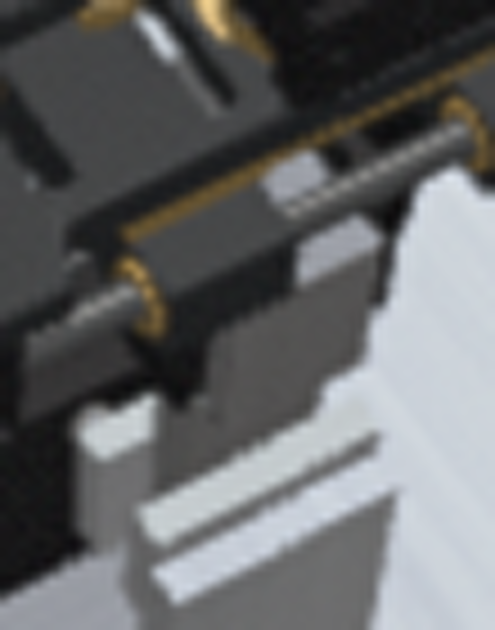

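Call:
move_arm(
  series=[
    [[0,0,0.15,0,0,0,-1],[0,0,0,0,0,0,-1]],
  ],
)

```text
time_s: 9.25
tcp_pos: [0.5302, -0.1068, 0.1509]
ee_rot: [[-0.984, -0.179, -0.0], [-0.179, 0.984, 0.0], [0.0, 0.0, -1.0]]
wrist_force: [0.1, -1.1, -0.7]
gripper_width: 0.388
```

Call:
move_arm(
  series=[
    [[0,0,0.15,0,0,0,-1],[0,0,0,0,0,0,-1]],
  ],
)

```text
time_s: 9.5
tcp_pos: [0.5302, -0.1068, 0.1494]
ee_rot: [[-0.984, -0.179, -0.0], [-0.179, 0.984, -0.0], [0.0, 0.0, -1.0]]
wrist_force: [-1.3, -0.0, -2.2]
gripper_width: 0.389
```

Call:
move_arm(
  series=[
    [[0,0,0.15,0,0,0,-1],[0,0,0,0,0,0,-1]],
  ],
)

```text
time_s: 9.75
tcp_pos: [0.5302, -0.1068, 0.1479]
ee_rot: [[-0.984, -0.179, -0.0], [-0.179, 0.984, 0.0], [0.0, 0.0, -1.0]]
wrist_force: [-0.5, 0.9, -1.7]
gripper_width: 0.386
```

Call:
move_arm(
  series=[
    [[0,0,0.15,0,0,0,-1],[0,0,0,0,0,0,-1]],
  ],
)

```text
time_s: 10.0
tcp_pos: [0.5302, -0.1067, 0.1464]
ee_rot: [[-0.984, -0.179, -0.0], [-0.179, 0.984, 0.0], [0.0, 0.0, -1.0]]
wrist_force: [0.1, 1.3, -1.0]
gripper_width: 0.393
```

Call:
move_arm(
  series=[
    [[0,0,0.1,0,0,0,-1],[0,0,0,0,0,0,-1]],
  ],
)

```text
time_s: 10.25
tcp_pos: [0.5303, -0.1066, 0.1455]
ee_rot: [[-0.984, -0.179, 0.0], [-0.179, 0.984, 0.0], [-0.0, 0.0, -1.0]]
wrist_force: [-0.2, 1.9, -0.5]
gripper_width: 0.389
```

Call:
move_arm(
  series=[
    [[0,0,0.1,0,0,0,-1],[0,0,0,0,0,0,-1]],
  ],
)

```text
time_s: 10.5
tcp_pos: [0.5303, -0.1066, 0.1445]
ee_rot: [[-0.984, -0.179, 0.0], [-0.179, 0.984, 0.0], [-0.0, 0.0, -1.0]]
wrist_force: [0.1, 2.3, -0.5]
gripper_width: 0.391
```

Call:
move_arm(
  series=[
    [[0,0,0.1,0,0,0,-1],[0,0,0,0,0,0,-1]],
  ],
)

```text
time_s: 10.75
tcp_pos: [0.5303, -0.1066, 0.1435]
ee_rot: [[-0.984, -0.179, 0.0], [-0.179, 0.984, 0.0], [-0.0, 0.0, -1.0]]
wrist_force: [-0.7, 3.4, -0.9]
gripper_width: 0.389
```

Call:
move_arm(
  series=[
    [[0,0.04,0,0,0,0,-1],[0,0,0,0,0,0,-1]],
  ],
)

```text
time_s: 11.0
tcp_pos: [0.5303, -0.1065, 0.1435]
ee_rot: [[-0.984, -0.179, 0.0], [-0.179, 0.984, -0.0], [-0.0, -0.0, -1.0]]
wrist_force: [-0.8, 2.1, -0.6]
gripper_width: 0.388
```

```bash
python3 -c "
from look import *
s=st()
shot('side','e10',265,235,320,305,9);shot('top','e11',310,160,400,250,6)
for i in range(3): r.capture('side');st()"
```

```text
t 11.0 p [ 0.5303 -0.1065  0.1435] yaw 190.29 z [ 0.0001 -0.0001 -1.    ] F [-0.79  2.1  -0.59] g 0.388 j6 4.5
t 11.15 p [ 0.5302 -0.1065  0.1435] yaw 190.29 z [-0.0001 -0.0001 -1.    ] F [-0.43  2.46 -1.17] g 0.388 j6 4.5
t 11.2 p [ 0.5303 -0.1065  0.1435] yaw 190.29 z [-0.     -0.0001 -1.    ] F [-0.05  2.02 -0.68] g 0.393 j6 4.5
t 11.25 p [ 0.5302 -0.1065  0.1435] yaw 190.29 z [-0.     -0.0001 -1.    ] F [-0.4   2.65 -1.79] g 0.389 j6 4.5
```

View pics/e10.png

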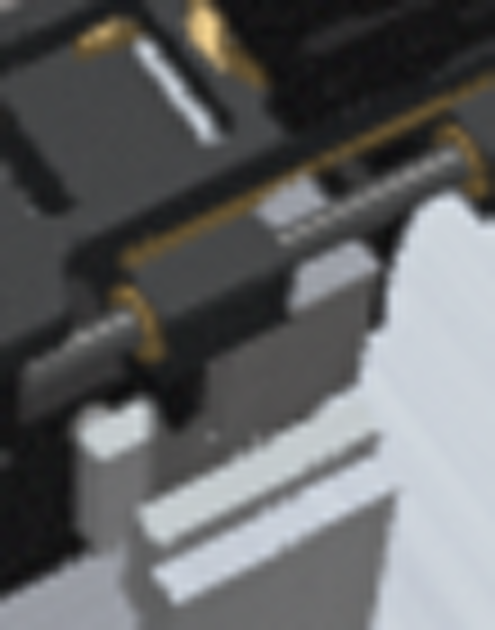

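Call:
move_arm(
  series=[
    [[0,0.06,0,0,0,0,-1],[0,0,0,0,0,0,-1],[0,0,0,0,0,0,-1]],
  ],
)

```text
time_s: 11.62
tcp_pos: [0.5301, -0.1061, 0.1436]
ee_rot: [[-0.984, -0.179, -0.0], [-0.179, 0.984, -0.0], [0.0, -0.0, -1.0]]
wrist_force: [-0.3, 0.7, -0.4]
gripper_width: 0.393
```

```bash
python3 -c "
from look import *
for i in range(2): st();r.capture('side')"
```

```text
t 11.62 p [ 0.5301 -0.1061  0.1436] yaw 190.29 z [-0.     -0.0004 -1.    ] F [-0.31  0.68 -0.39] g 0.393 j6 4.4
t 11.68 p [ 0.5301 -0.1061  0.1436] yaw 190.29 z [-0.     -0.0003 -1.    ] F [-0.11 -0.36 -1.72] g 0.386 j6 4.4
```

The side force is gone. I go on down along the bracket's slope.

Call:
move_arm(
  series=[
    [[0,0.02,0.15,0,0,0,-1],[0,0,0,0,0,0,-1]],
  ],
)

```text
time_s: 11.98
tcp_pos: [0.5302, -0.1059, 0.142]
ee_rot: [[-0.984, -0.179, 0.0], [-0.179, 0.984, -0.0], [-0.0, -0.0, -1.0]]
wrist_force: [0.6, -1.1, -1.6]
gripper_width: 0.388
```

Call:
move_arm(
  series=[
    [[0,0.02,0.15,0,0,0,-1],[0,0,0,0,0,0,-1]],
  ],
)

```text
time_s: 12.22
tcp_pos: [0.5303, -0.1058, 0.1406]
ee_rot: [[-0.984, -0.179, 0.0], [-0.179, 0.984, -0.001], [-0.0, -0.001, -1.0]]
wrist_force: [1.7, -2.6, -1.8]
gripper_width: 0.386
```

Call:
move_arm(
  series=[
    [[0,0.02,0.15,0,0,0,-1],[0,0,0,0,0,0,-1]],
  ],
)

```text
time_s: 12.48
tcp_pos: [0.5302, -0.1054, 0.1391]
ee_rot: [[-0.984, -0.179, 0.0], [-0.179, 0.984, -0.0], [-0.0, -0.0, -1.0]]
wrist_force: [0.4, -2.8, -0.8]
gripper_width: 0.388
```

Contact now shows on the shoe side as roughly the 3 N module drag, with the tip about 57 mm deep. I relax sideways and release.

Call:
move_arm(
  series=[
    [[0,-0.03,0,0,0,0,-1],[0,0,0,0,0,0,-1],[0,0,0,0,0,0,-0.15],[0,0,0,0,0,0,0.1],[0,0,0,0,0,0,0.4],[0,0,0,0,0,0,0.4],[0,0,0,0,0,0,0.4],[0,0,0,0,0,0,0.4]],
  ],
)

```text
time_s: 13.48
tcp_pos: [0.5301, -0.1055, 0.139]
ee_rot: [[-0.984, -0.179, -0.0], [-0.179, 0.984, 0.0], [0.0, 0.0, -1.0]]
wrist_force: [0.0, -0.2, 0.5]
gripper_width: 0.695
```

```bash
python3 -c "
from look import *
s=st()
shot('side','e12',255,215,330,305,7)"
```

```text
t 13.47 p [ 0.5301 -0.1055  0.139 ] yaw 190.28 z [-0.0001  0.0001 -1.    ] F [ 0.03 -0.22  0.51] g 0.695 j6 4.4
```

View pics/e12.png

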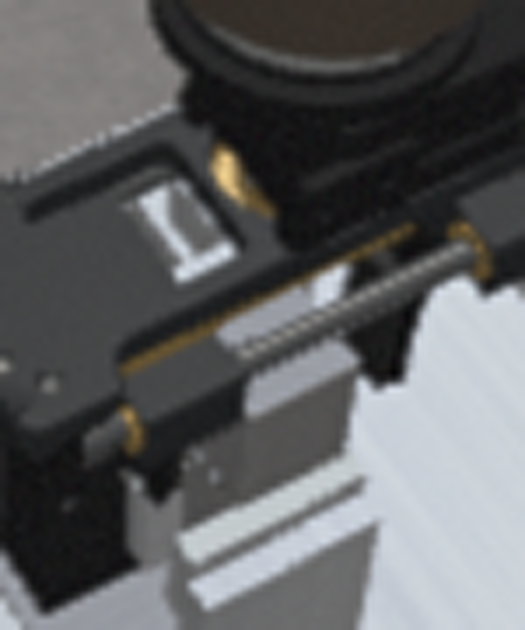

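Call:
move_arm(
  series=[
    [[0,0,-0.5,0,0,0,0.4],[0,0,-1.5,0,0,0,0.4],[0,0,-3.0,0,0,0,0.4],[0,0,-4.0,0,0,0,0.4],[0,0,-1.0,0,0,0,0.4],[0,0,0,0,0,0,-1],[0,0,0,0,0,0,-1],[0,0,0,0,0,0,-1]],
  ],
)

```text
time_s: 14.52
tcp_pos: [0.5295, -0.1056, 0.2378]
ee_rot: [[-0.984, -0.178, -0.003], [-0.178, 0.984, -0.0], [0.003, 0.0, -1.0]]
wrist_force: [0.0, 0.5, -0.0]
gripper_width: 0.443
```

```bash
python3 -c "
from look import *
s=st()
shot('side','e13',245,205,330,315,5.4)"
```

```text
t 14.53 p [ 0.5295 -0.1056  0.2378] yaw 190.28 z [-0.0026 -0.0001 -1.    ] F [ 0.03  0.46 -0.02] g 0.443 j6 4.4
```

View pics/e13.png

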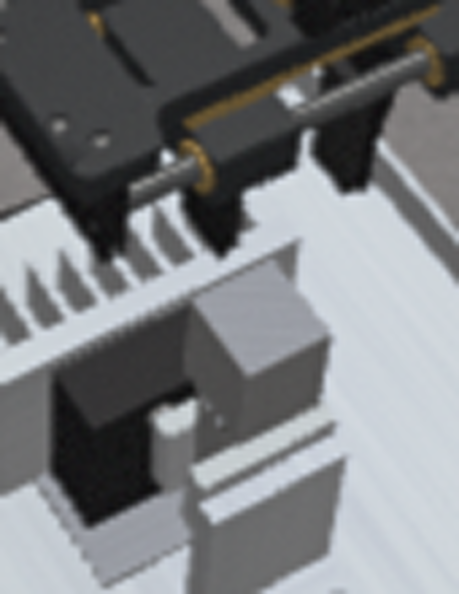

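Run:
```python
from h import *
im=cv2.imread("pics/e13_raw.png")
cv2.imwrite("pics/e14.png",cv2.resize(im[245:310,270:315],None,fx=9,fy=9,interpolation=cv2.INTER_LINEAR))
# predicted head for upright wedge, axis 10.3, side bias (-.9,-1.2)
a=np.radians(10.3);X=np.array([np.cos(a),np.sin(a),0]);Y=np.array([-X[1],X[0],0]);c=np.array([.53,-.1055,0])
for z in(.1765,.1325):
    print(z,[((proj("side",c+X*x+Y*y+[0,0,z])[0]+[-.9,-1.2]-[270,245]+.5)*9).round(0) for x,y in((-.017,-.018),(.017,-.018),(.017,.018),(-.017,.018))])
```

```text
0.1765 [array([185., 256.]), array([330., 183.]), array([229.,  52.]), array([ 87., 121.])]
0.1325 [array([170., 376.]), array([310., 304.]), array([213., 174.]), array([ 75., 243.])]
```

View pics/e14.png

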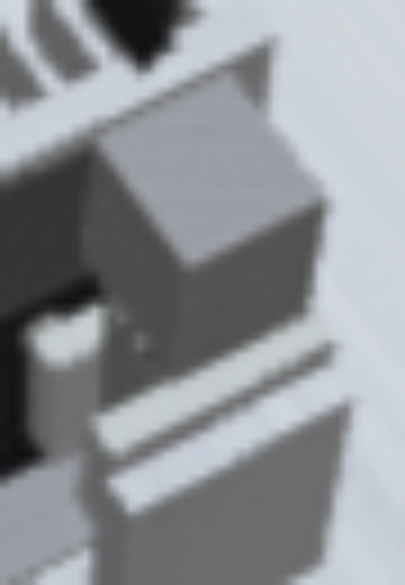

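The wedge stands by itself in the gap, upright to within 1–2°. Its head top is at roughly z = 0.17, some 5 mm lower than when I let go. Next I close the fingers and come down on the centre of the head.

Call:
move_arm(
  series=[
    [[0,0,0.6,0,0,0,-1],[0,0,1.2,0,0,0,-1],[0,0,1.2,0,0,0,-1],[0,0,1.2,0,0,0,-1],[0,0,0.8,0,0,0,-1],[0,0,0.6,0,0,0,-1],[0,0,0.3,0,0,0,-1],[0,0,0,0,0,0,-1]],
  ],
)

```text
time_s: 15.58
tcp_pos: [0.5302, -0.1056, 0.1801]
ee_rot: [[-0.984, -0.179, 0.0], [-0.179, 0.984, -0.0], [-0.0, -0.0, -1.0]]
wrist_force: [-0.5, 0.3, 0.2]
gripper_width: 0.007
```

```bash
python3 -c "
from look import *
s=st()
shot('side','e15',245,205,330,315,5.4)"
```

```text
t 15.57 p [ 0.5302 -0.1056  0.1801] yaw 190.29 z [ 0.0001 -0.0001 -1.    ] F [-0.46  0.27  0.16] g 0.007 j6 4.4
```

View pics/e15.png

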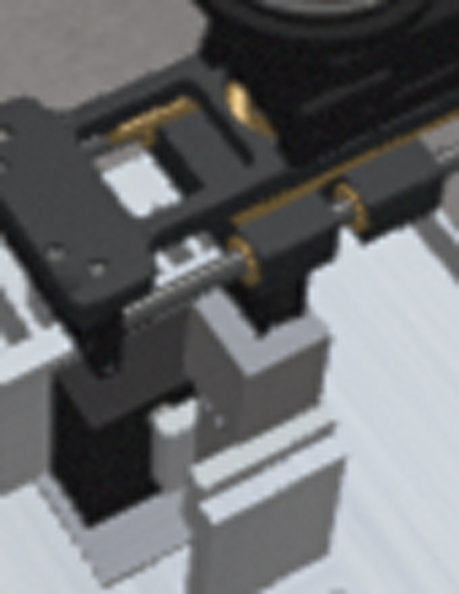

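Call:
move_arm(
  series=[
    [[0,0,0.2,0,0,0,-1],[0,0,0.2,0,0,0,-1],[0,0,0.2,0,0,0,-1],[0,0,0,0,0,0,-1]],
  ],
)

```text
time_s: 16.12
tcp_pos: [0.53, -0.1056, 0.1739]
ee_rot: [[-0.984, -0.179, -0.0], [-0.179, 0.984, -0.0], [0.0, 0.0, -1.0]]
wrist_force: [-0.1, 0.7, -0.6]
gripper_width: 0.006
```

Call:
move_arm(
  series=[
    [[0,0,0.1,0,0,0,-1],[0,0,0.1,0,0,0,-1],[0,0,0,0,0,0,-1]],
  ],
)

```text
time_s: 16.5
tcp_pos: [0.5302, -0.1055, 0.1721]
ee_rot: [[-0.984, -0.179, 0.0], [-0.179, 0.984, 0.0], [-0.0, -0.0, -1.0]]
wrist_force: [0.7, -0.5, 1.2]
gripper_width: 0.009
```

Call:
move_arm(
  series=[
    [[0,0,0.1,0,0,0,-1],[0,0,0.1,0,0,0,-1],[0,0,0,0,0,0,-1]],
  ],
)

```text
time_s: 16.88
tcp_pos: [0.53, -0.1056, 0.1699]
ee_rot: [[-0.984, -0.179, -0.0], [-0.179, 0.984, -0.0], [0.0, -0.0, -1.0]]
wrist_force: [-0.2, 0.4, -0.3]
gripper_width: 0.005
```

Call:
move_arm(
  series=[
    [[0,0,0.1,0,0,0,-1],[0,0,0,0,0,0,-1]],
  ],
)

```text
time_s: 17.12
tcp_pos: [0.53, -0.1056, 0.1689]
ee_rot: [[-0.984, -0.179, -0.0], [-0.179, 0.984, -0.0], [0.0, -0.0, -1.0]]
wrist_force: [-0.4, 0.6, -0.5]
gripper_width: 0.003
```

Call:
move_arm(
  series=[
    [[0,0,0.1,0,0,0,-1],[0,0,0,0,0,0,-1]],
  ],
)

```text
time_s: 17.38
tcp_pos: [0.53, -0.1056, 0.1679]
ee_rot: [[-0.984, -0.179, -0.0], [-0.179, 0.984, -0.0], [0.0, -0.0, -1.0]]
wrist_force: [0.2, 0.3, -0.1]
gripper_width: 0.004
```

Call:
move_arm(
  series=[
    [[0,0,0.1,0,0,0,-1],[0,0,0,0,0,0,-1]],
  ],
)

```text
time_s: 17.62
tcp_pos: [0.5301, -0.1056, 0.167]
ee_rot: [[-0.984, -0.179, 0.0], [-0.179, 0.984, -0.0], [-0.0, -0.0, -1.0]]
wrist_force: [0.3, 0.1, 0.9]
gripper_width: 0.004
```

```bash
python3 -c "
from look import *
s=st()
shot('side','e16',245,205,330,315,5.4)"
```

```text
t 17.62 p [ 0.5301 -0.1056  0.167 ] yaw 190.29 z [ 0.0001 -0.     -1.    ] F [0.29 0.12 0.87] g 0.004 j6 4.4
```

View pics/e16.png

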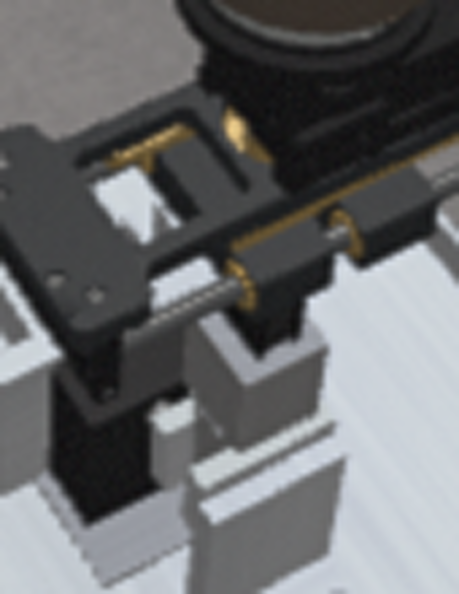

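The head is sliding down under light force, so the module is moving back. I continue in 1 mm steps.

Call:
move_arm(
  series=[
    [[0,0,0.1,0,0,0,-1],[0,0,0,0,0,0,-1]],
  ],
)

```text
time_s: 17.92
tcp_pos: [0.5304, -0.1055, 0.1665]
ee_rot: [[-0.984, -0.179, 0.001], [-0.179, 0.984, -0.0], [-0.001, -0.0, -1.0]]
wrist_force: [-1.3, 2.1, 4.1]
gripper_width: 0.003
```

Call:
move_arm(
  series=[
    [[0,0,0.1,0,0,0,-1],[0,0,0,0,0,0,-1]],
  ],
)

```text
time_s: 18.18
tcp_pos: [0.5307, -0.1054, 0.166]
ee_rot: [[-0.984, -0.179, 0.002], [-0.179, 0.984, -0.0], [-0.002, -0.0, -1.0]]
wrist_force: [-0.6, 2.0, 6.5]
gripper_width: 0.008
```

Call:
move_arm(
  series=[
    [[0,0,0.07,0,0,0,-1],[0,0,0,0,0,0,-1]],
  ],
)

```text
time_s: 18.42
tcp_pos: [0.5309, -0.1054, 0.1657]
ee_rot: [[-0.984, -0.179, 0.002], [-0.179, 0.984, -0.0], [-0.002, -0.001, -1.0]]
wrist_force: [-1.1, 2.0, 7.6]
gripper_width: 0.003
```

Call:
move_arm(
  series=[
    [[0,0,0.07,0,0,0,-1],[0,0,0,0,0,0,-1]],
  ],
)

```text
time_s: 18.68
tcp_pos: [0.5311, -0.1053, 0.1654]
ee_rot: [[-0.984, -0.179, 0.003], [-0.179, 0.984, -0.0], [-0.003, -0.001, -1.0]]
wrist_force: [-0.5, 2.0, 9.5]
gripper_width: 0.007
```

```bash
python3 -c "
from look import *
s=st()
shot('side','e17',245,205,330,315,5.4);st()"
```

```text
t 18.68 p [ 0.5311 -0.1053  0.1654] yaw 190.33 z [ 0.003  -0.0001 -1.    ] F [-0.5   1.99  9.5 ] g 0.007 j6 4.4
t 18.73 p [ 0.5311 -0.1053  0.1654] yaw 190.33 z [ 0.0032 -0.0001 -1.    ] F [-1.67  3.25  9.33] g 0.005 j6 4.4
```

View pics/e17.png

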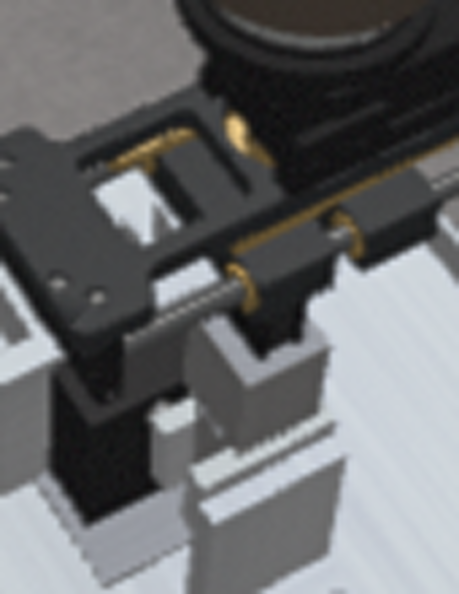

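Call:
move_arm(
  series=[
    [[0,0,0.07,0,0,0,-1],[0,0,0.06,0,0,0,-1],[0,0,0,0,0,0,-1]],
  ],
)

```text
time_s: 19.1
tcp_pos: [0.5315, -0.1052, 0.1649]
ee_rot: [[-0.984, -0.18, 0.004], [-0.18, 0.984, -0.0], [-0.004, -0.001, -1.0]]
wrist_force: [-2.8, 4.4, 12.6]
gripper_width: 0.004
```

Call:
move_arm(
  series=[
    [[0,0,0.06,0,0,0,-1],[0,0,0,0,0,0,-1]],
  ],
)

```text
time_s: 19.35
tcp_pos: [0.5317, -0.1052, 0.1646]
ee_rot: [[-0.984, -0.18, 0.005], [-0.18, 0.984, -0.0], [-0.005, -0.001, -1.0]]
wrist_force: [-1.9, 3.8, 13.5]
gripper_width: 0.002
```

Call:
move_arm(
  series=[
    [[0,0,0.05,0,0,0,-1],[0,0,0,0,0,0,-1],[0,0,0,0,0,0,-1]],
  ],
)

```text
time_s: 19.73
tcp_pos: [0.5319, -0.1051, 0.1645]
ee_rot: [[-0.984, -0.18, 0.005], [-0.18, 0.984, -0.0], [-0.005, -0.001, -1.0]]
wrist_force: [-2.3, 4.5, 14.5]
gripper_width: 0.005
```

```bash
python3 -c "
from look import *
for i in range(3): st();r.capture('side')"
```

```text
t 19.73 p [ 0.5319 -0.1051  0.1645] yaw 190.37 z [ 0.0054 -0.0002 -1.    ] F [-2.31  4.53 14.46] g 0.005 j6 4.4
t 19.77 p [ 0.5319 -0.1051  0.1645] yaw 190.36 z [ 0.0054 -0.0002 -1.    ] F [-2.08  4.17 14.23] g 0.001 j6 4.3
t 19.82 p [ 0.5319 -0.1051  0.1645] yaw 190.36 z [ 0.0054 -0.0002 -1.    ] F [-2.84  4.35 14.57] g 0.004 j6 4.3
```

The push is at 14.5 N. I back off and look.

Call:
move_arm(
  series=[
    [[0,0,-0.2,0,0,0,-1],[0,0,-0.3,0,0,0,-1],[0,0,-1.0,0,0,0,-1],[0,0,-3.0,0,0,0,-1],[0,0,-4.0,0,0,0,-1],[0,4.0,-3.0,0,0,0,-1],[0,6.0,-2.0,0,0,0,-1],[0,6.0,0,0,0,0,-1],[0,6.0,0,0,0,0,-1],[0,0,0,0,0,0,-1]],
  ],
)

```text
time_s: 21.12
tcp_pos: [0.4901, 0.1132, 0.2961]
ee_rot: [[-0.983, -0.184, -0.0], [-0.184, 0.983, 0.0], [0.0, 0.0, -1.0]]
wrist_force: [-0.1, 0.1, -0.2]
gripper_width: 0.005
```

Run:
```python
from look import *
s=st()
shot('side','e18',270,245,315,310,9);shot('top','e19',320,170,380,230,10)
a=np.radians(10.3);X=np.array([np.cos(a),np.sin(a),0]);Y=np.array([-X[1],X[0],0]);c=np.array([.53,-.1055,0])
for z in(.165,.121):
    print(z,[((proj("side",c+X*x+Y*y+[0,0,z])[0]+[-.9,-1.2]-[270,245]+.5)*9).round(0) for x,y in((-.017,-.018),(.017,-.018),(.017,.018),(-.017,.018))])
```

```text
t 21.12 p [0.4901 0.1132 0.2961] yaw 190.61 z [-0.0003  0.0001 -1.    ] F [-0.14  0.08 -0.23] g 0.005 j6 -20.9
0.165 [array([181., 288.]), array([325., 216.]), array([225.,  85.]), array([ 84., 154.])]
0.121 [array([166., 405.]), array([305., 334.]), array([209., 205.]), array([ 73., 273.])]
```

View pics/e18.png

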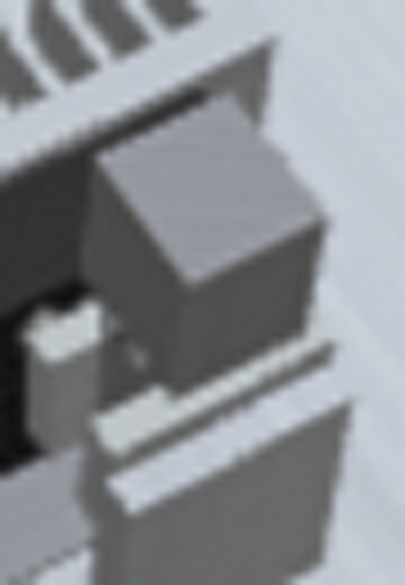

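View pics/e19.png

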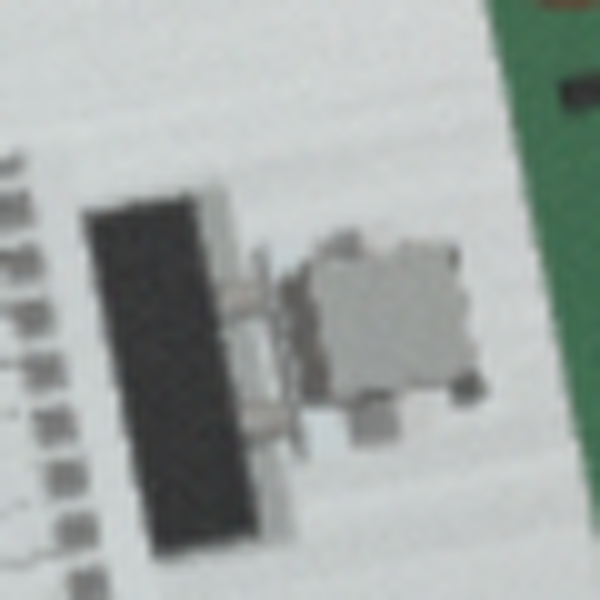

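Run:
```python
from h import *
def redge(fn,r0,r1,c0,c1,sign=1):
    g=cv2.GaussianBlur(cv2.cvtColor(cv2.imread(fn),cv2.COLOR_BGR2GRAY).astype(np.float32),(1,3),0);P=[]
    for y in range(r0,r1):
        row=g[y,c0:c1];d=np.abs(np.diff(row));k=int(np.argmax(d));w=d[max(0,k-2):k+3];P.append((c0+max(0,k-2)+(w*np.arange(len(w))).sum()/w.sum()+.5,y))
    P=np.array(P);s,b=np.polyfit(P[:,1],P[:,0],1);res=P[:,0]-s*P[:,1]-b
    print(fn,"slope dx/dy %.3f"%s,"res %.2f"%res.std(),P[:,0].round(1));return s
redge("pics/e18_raw.png",271,281,300,312)
redge("pics/e13_raw.png",269,280,300,312)
redge("pics/e10_raw.png",264,273,300,312)
redge("pics/e8_raw.png",258,268,300,312)
print("left");redge("pics/e18_raw.png",264,276,274,286);redge("pics/e13_raw.png",262,274,274,286)
a=np.radians(10.3);X=np.array([np.cos(a),np.sin(a),0]);Y=np.array([-X[1],X[0],0])
for t in(-3,0,3):
  for nm,x,y in(("NR",.017,-.018),("FL",-.017,.018)):
    tt=np.radians(t);U=np.array([0,0,np.cos(tt)])+Y*np.sin(tt);V=Y*np.cos(tt)-np.array([0,0,np.sin(tt)])
    b=np.array([.53,-.1055,.12]);p=[proj("side",b+X*x+V*y+U*h)[0] for h in(.044,0.01)]
    print("tilt +y",t,nm,"slope",((p[1]-p[0])[0]/(p[1]-p[0])[1]).round(3))
```

```text
pics/e18_raw.png slope dx/dy -0.179 res 0.06 [305.4 305.4 305.1 304.8 304.6 304.5 304.4 304.2 304.  303.8]
pics/e13_raw.png slope dx/dy -0.175 res 0.10 [305.4 305.4 305.3 305.1 304.8 304.5 304.4 304.4 304.2 303.9 303.7]
pics/e10_raw.png slope dx/dy -0.184 res 0.29 [307.8 307.5 307.5 307.4 307.2 307.1 307.  307.  305.7]
pics/e8_raw.png slope dx/dy -0.361 res 0.24 [309.  308.9 308.7 308.4 308.3 307.5 306.8 306.5 306.4 306.2]
left
pics/e18_raw.png slope dx/dy -0.484 res 1.65 [281.1 282.2 282.9 283.6 284.1 284.3 278.9 278.7 278.5 278.4 278.6 278.6]
pics/e13_raw.png slope dx/dy -0.448 res 1.87 [281.1 282.  282.7 283.5 284.  284.2 284.5 278.6 278.5 278.5 278.5 278.6]
tilt +y -3 NR slope -0.244
tilt +y -3 FL slope -0.154
tilt +y 0 NR slope -0.171
tilt +y 0 FL slope -0.092
tilt +y 3 NR slope -0.108
tilt +y 3 FL slope -0.038
```

Run:
```python
from look import *
shot('side','f1',0,0,512,384,1.5)
a=cv2.imread("pics/e19_raw.png");b=cv2.imread("pics/top0.png");d=cv2.absdiff(a,b).max(2)
for n,(x,y,w) in dict(cap=(244,156,12),coil=(181,160,14),screw=(154,250,20),small=(172,215,12)).items(): print(n,(d[y-w:y+w,x-w:x+w]>40).sum())
```

```text
cap 0
coil 0
screw 477
small 0
```

View pics/f1.png

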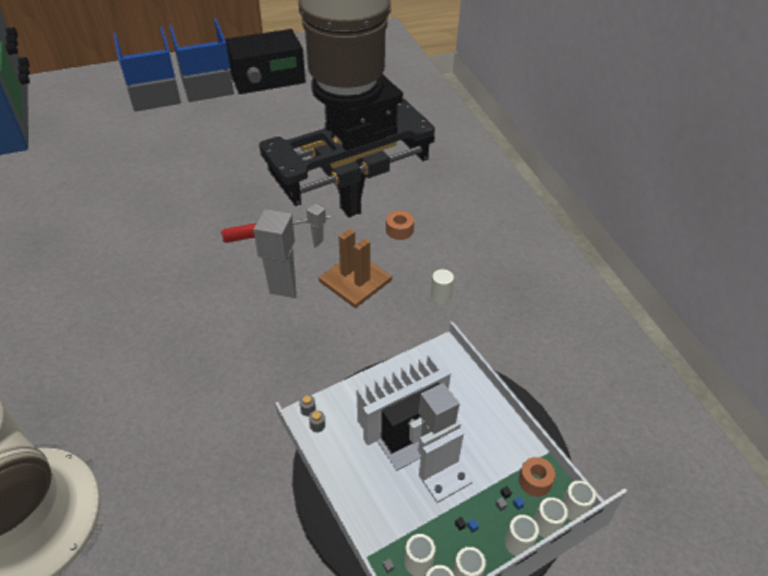

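Run:
```python
from look import *
print("head",ray("top",(320+394.5/10-.5,170+326/10-.5),.165))
for p,q in(((351,194),(355,214)),((355.5,193),(359.5,213.5))): print((ray("top",p,.11)+ray("top",q,.11))/2)
st();r.finish_job()
```

```text
head [ 0.53   -0.1047  0.165 ]
[ 0.5283 -0.1009  0.11  ]
[ 0.5301 -0.1124  0.11  ]
t 21.27 p [0.4908 0.1097 0.296 ] yaw 190.28 z [-0.0005 -0.0005 -1.    ] F [ 0.34 -0.26  0.44] g 0.005 j6 -20.9
the job is handed in; nothing more can be done
```

I took the middle-sized wedge from the stand and set it in the gap, where it stood by itself after I let go. I then pressed its head down with closed fingers and handed the job in at about 21 s, with the arm clear of everything.

- **Tightness:** The last steps rose from about 4 N to 14.5 N over 2 mm of wedge travel. By your spring figures that means roughly 19–20 N of clamping, below the 22 N push limit. I worked this out from force and travel, not from a direct measurement. Up to 4.5 N of sideways force came with the push.
- **Upright:** One vertical edge of the head matches an upright wedge to within about 0.5°. The left edge fitted poorly, so I judged that side only by eye.
- **Centred:** In the top view the head is within about 1 mm of the gap's middle along the bracket.
- **Bystanders:** The capacitor, coil and small wedge did not change in the top view. The arm blocked that check for the screwdriver; the side picture shows it still in place. I had no numeric check on the large wedge, but it is still standing in the last side picture.
- **Disagreements:** The side camera read about 1 px off the robot and top view, and I corrected for this. The wedge also sat several millimetres lower once free than when I let go of it.

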